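# Draw the telescopic bottle brush out to full length and hold it

### The arm

A 6-joint arm with a two-finger parallel gripper is mounted at the origin on a cart in front of the work surface, level with it; the furniture and walls round the work are solid. World frame = base frame: x ahead of the robot, y to its left, z up, the work surface at z = 0. Lengths are in m, angles in rad, forces in N, time in s.
With the tool pointing down it reaches from about 0.375 to 0.75 m from the base axis. Payload 9 kg.
Tool frame: the origin (TCP) lies at the very end of the fingers, on their centre line; the grasp point (between the pads) lies bot.grip_depth behind it (bot.grip_depth is the distance from the TCP to the grasp point, in m); z points along the fingers, y is the line along which they close (so a half turn about z gives the same grasp; the last joint's range is limited). The gripper opens to 85 mm and grips with 20 to 120 N. Pads are 22 mm wide; open, the fingers measure 114 mm over their backs; the gripper's body (76 mm by 85 mm) begins 54 mm behind the grasp point. The pads swing forward as they close: fully open they stand 13 mm farther back than shut.
Start: joints at [-1.448, 0.104, 0.097, 1.564, 0, 1.353], TCP at [0.201, -0.566, 0.231] pointing down, gripper open.
Joint ranges: [-2.99, 2.99], [-0.84, 1.86], [-1.1, 1.16], [-1.84, 2.11], [-1.51, 1.56], [-3.14, 3.14]. Speed limits (rad/s): [2.22, 2.22, 2.57, 3.14, 3.14, 3.14].

### API

Orientations are given as a unit quaternion [w, x, y, z].
In Python, from rig import bot gives the robot as it stands.
- The arm moves only by the tool jog_arm, never from a script. Its argument "targets" is a list of rows, each a list of 2 entries, a list of its own where there are three numbers: the shift along the world's x, y, z in cm, then the turn about the world's z in rad. In form: [[[x, y, z], yaw], ...]. A call has 1 to 12 rows; each row is the pose to reach, as a shift and turn from the pose commanded when the call began; what a row does not reach only later rows make up. A row lasts 1/12 s, in which the tool goes at most 41.7 mm and 7.16 degrees, less where a joint would pass 70% of its speed; a pose out of reach is approached as far as the arm can. A call with a gripper value outside its range is refused whole. "fingers" is the finger opening in cm, from 0 to 8.54, set as the call begins (left out, the last holds). The fingers move at their own pace and stop on an object; "newtons" is the grip in N (left out, the last holds). Time passes only in rows, so rows that repeat a pose let the fingers close. It gives the time, the measured TCP pose, the force, the opening and the grip force at its end, in the units of the state.
- bot.get_obs(): the state, without advancing time (a new reading comes with each control period).
- bot.read_camera(name): name is "scene" or "side" or "wrist"; returns a dict with "image" (480x640x3 uint8, red, green, blue), "range_z" (480x640 float32, m along the optical axis (not along the pixel's ray), 0 where there is no reading), "fx", "fy", "cx", "cy" (pixels), "R" (3x3) and "t" (3): a world point X has camera coordinates R X + t; the wrist camera has in their place "tool_from_camera" (4x4, takes a point from camera to tool coordinates, whose origin is the TCP and whose axes are the flange's). Camera axes: x right, y down, z forward; pixel columns grow to the right and rows downward; lengths in m; the calibration is good to about 2 mm. A picture is of the moment at which its call begins: read the wrist's pose just before it.
- bot.sign_off(): hands the job in; it is judged then, once.
The state is a dict: "time_s": time; "joint_pos": joint angles; "qd": joint speeds; "tau": joint torques, N m; "position": TCP position; "ee_rot": TCP orientation; "force": force on the tool from outside, world axes, zero at the start; "wrist_torque": the same for the moment, N m; "width": finger opening in m; "grip_force": force on a finger pad.
Only numpy, scipy, OpenCV 4.12 (cv2) and the standard library are available. Lean on these libraries where they do the work, as an engineer would, in place of code of your own. Each camera call takes 0.05 s, during which the arm holds its last target. There are 200 camera calls.

### The job

The telescopic bottle brush stands head down in its stand. Take its grip lightly so that your squeeze presses the orange button, and pull the grip straight up, past the first stop, until it comes to the second stop, then finish still holding it there fully drawn out (it springs back if let go). The plastic is thin, so be gentle: do not squeeze it hard or heave at the stops, and leave the other things where they are.

Things in the scene. Friction and masses are not known exactly. Their poses are not given: they have to be found in the camera images.
- brush: The brush's fixed part: round grey foot (96 mm across) screwed to the worktop, clear cup with the white and blue brush head, white outer tube with a collar 39 mm wide, its top 97 mm above the worktop. It cannot move. Origin: centre of the foot's underside; z up along the tube; -x is the side of the orange button.
- handle: The grip: upright grey block, 30 mm along x, 26 along y, 46 tall, orange button on its -x face. Origin: its centre; axes as brush. Slides only straight up: centre 121 mm above the worktop when pushed in (locked unless the button is pressed), 161 at the first stop, 201 at the second, a hard end. A spring pulls it down with 2 to 2.5 N. A squeeze of 8 to 15 N holds it; keep well under 30 N.
- button_face (a point): Centre of the outer face of the orange spring button (12 mm wide, 26 mm tall), level with the grip's centre and 21.5 mm from it on the -x side, 6.5 mm proud of the grip. It goes in along +x of handle. Between fingers on this face and on the grip's +x face lie 36 mm, 30 mm once pressed.
- button (a joint): How far the orange button is pressed, m: 0 out, 0.006 fully in; takes 1 N to start and 3 N fully in; unlocks the grip at about 0.003 to 0.004; springs out when let go; no matter once the grip has left the collar by 15 mm.
- middle_tube (a joint): How far the aluminium middle tube is drawn out of the white outer tube, m: 0 until the grip has reached the first stop, 0.04 at the second stop. Friction of about 5 N, so the pull from the first stop on is about 6 N; it stays where it is left.
- flask: Teal drinking flask, 72 mm across, 250 mm tall; a bystander. Origin: centre of its underside.
- tea_box: Dark tea packet, 56 x 62 x 137 mm tall; a bystander. Origin: centre of its underside.
- cup_dark: Dark espresso cup, 60 mm across, 53 mm tall; a bystander. Origin: centre of its underside.
- cup_dots: White spotted espresso cup, 65 mm across, 56 mm tall; a bystander. Origin: centre of its underside.
- jar_red: Spice jar with a red lid, 46 mm across, 109 mm tall; a bystander. Origin: centre of its underside.
- keys: Bunch of keys lying flat, 104 x 115 x 8 mm; a bystander. Origin: centre of its underside.
- spoon: Steel teaspoon lying flat, 130 x 26 x 11 mm; a bystander. Origin: centre of its underside.
There are look-alikes about, which are no part of the job. What is shaped like the brush but purple is not meant.

How it is judged:
On the way, in this order (a step that is already met when the one before it is completed fails the run):
1. the button is pressed while the grip is still pushed in (value of joint button above 0.004 m and z of handle in the frame of brush below 0.131 m), for 0.1 s.
2. the grip is drawn out to the first stop (z of handle in the frame of brush above 0.156 m), for 0.05 s.
3. the grip is drawn out to the second stop (z of handle in the frame of brush above 0.197 m), for 0.2 s.
At the end, for the whole second after the job is handed in: The grip is drawn out to the second stop (within 4 mm: its centre more than 197 mm above the worktop), at rest, and still held between the fingers (contact of more than 1.5 N) (z of handle in the frame of brush above 0.197 m and value of joint middle_tube above 0.036 m and contact force between the fingers and handle above 1.5 N and linear speed of handle below 0.02 m/s); the arm keeps its last pose, push and grip.
It fails at once if the grip or its button is squeezed or pulled with more than about 30 N a finger (60 N over both) (contact force between the fingers and handle above 60 N).
It fails at once if one of the other things is shoved more than 30 mm or tipped over (distance of any of flask, tea_box, cup_dark, cup_dots, jar_red, keys, spoon from where it was at the start of the episode above 0.03 m or angle between any of flask, tea_box, cup_dark, cup_dots, jar_red, keys, spoon's own z axis and vertical above 0.35 rad).
It also fails if it takes over 32 s, if anything falls off the work surface, if the arm or the gripper's body presses on something with over 40 N, if the wrist force passes 120 N, or if a joint passes its speed limit or range.

## Working session

There is one attempt and no reset: what is moved stays moved. The work goes in short steps, Python scripts to look and compute and a tool call to move; the robot and the scene stay as the last step left them, time stands still between calls to the robot, and variables do not carry over. Pictures are saved under pics/ and viewed, at most 10 in all, crops included, and the job is handed in when it is done.

Besides the shell and the picture viewer there is one more tool, called as name(argument=value, ...), one argument or row to a line, values as JSON. jog_arm: Moves the arm, as the interface text tells. Its arguments: {"type":"object","properties":{"targets":{"type":"array"},"fingers":{"type":"number"},"newtons":{"type":"number"}},"required":["targets"]}

```bash
mkdir -p pics; python3 - <<'E'
from rig import bot
import cv2,numpy as np
o=bot.get_obs(); print(o, bot.grip_depth)
for n in ("scene","side"):
    c=bot.read_camera(n); cv2.imwrite(f"pics/{n}0.png",c["image"][...,::-1]); np.savez(f"{n}0.npz",**c)
E
```

```text
{'time_s': 0.0, 'joint_pos': array([-1.44768953e+00,  1.04720897e-01,  9.64570256e-02,  1.56392516e+00,
        2.66199590e-05,  1.35310569e+00]), 'qd': array([-0.00236575, -0.00047352,  0.00210763, -0.00053724, -0.00066014,
       -0.00024217]), 'tau': array([ 1.55228634e-03, -5.56928551e+01,  5.03650904e+01,  1.65826088e-02,
       -3.60551549e-04,  2.73411007e-05]), 'position': array([ 0.20052158, -0.56513157,  0.23050296]), 'ee_rot': array([-6.94944888e-04,  9.85516995e-01,  1.69575255e-01,  4.62146775e-05]), 'force': array([ 0.46329713,  0.28014491, -0.04121227]), 'wrist_torque': array([0.04709901, 0.00089609, 0.02743766]), 'grip_force': 0.0, 'width': 0.08567741412936024} 0.0187
```

View pics/scene0.png

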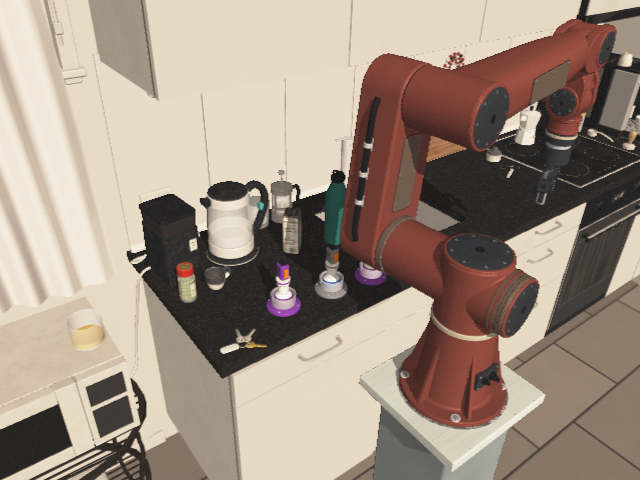

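View pics/side0.png

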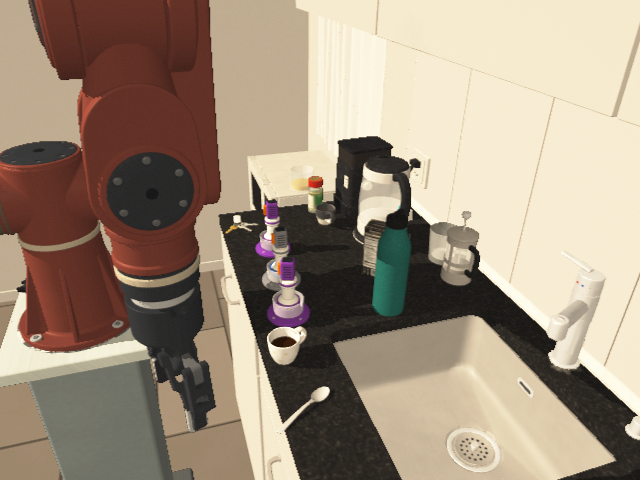

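Three brush-like things show up in the scene view: (283,290) purple, (331,275) grey, and (370,265) purple. In the side view they are at (270,230), (281,258) and (288,295). The grey one in the middle, with the blue head, fits the description. I'll confirm it in an enlarged crop and measure it.

```bash
cat > h.py <<'E'
import numpy as np
def cloud(c,u0,u1,v0,v1):
    v,u=np.mgrid[v0:v1,u0:u1]; z=c["range_z"][v0:v1,u0:u1]
    P=np.stack([(u-c["cx"])/c["fx"]*z,(v-c["cy"])/c["fy"]*z,z],-1)
    return (P-c["t"])@c["R"], c["image"][v0:v1,u0:u1].astype(int), z>0
E
python3 - <<'E'
import cv2,numpy as np
from h import cloud
A=[]
for n,(u0,u1,v0,v1) in dict(scene=(255,405,225,325),side=(240,320,190,330)).items():
    c=dict(np.load(n+"0.npz")); im=c["image"][v0:v1,u0:u1,::-1]
    A.append(cv2.resize(im,None,fx=400/(u1-u0),fy=400/(u1-u0),interpolation=2)[:590])
    P,I,ok=cloud(c,u0,u1,v0,v1)
    r,g,b=I[...,0],I[...,1],I[...,2]
    V,U=np.mgrid[v0:v1,u0:u1]
    org=ok&(r>180)&(g<150)&(b<80)
    for lab,m in (("orange",org),("grip z>.1",ok&(P[...,2]>.102)&(P[...,2]<.15))):
        k,L=cv2.connectedComponents(m.astype(np.uint8))
        for i in range(1,k):
            q=L==i
            if q.sum()>5: print(n,lab,q.sum(),"px",U[q].mean().round(),V[q].mean().round(),"med",np.median(P[q],0).round(4),"min",P[q].min(0).round(3),"max",P[q].max(0).round(3),I[q].mean(0).round())
H=max(a.shape[0] for a in A)
cv2.imwrite("pics/crop.png",np.hstack([cv2.copyMakeBorder(a,0,H-a.shape[0],0,0,0) for a in A]))
E
```

```text
scene orange 38 px 286.0 274.0 med [0.4528 0.1669 0.1228] min [0.449 0.159 0.106] max [0.459 0.173 0.136] [231. 120.  38.]
scene grip z>.1 22 px 293.0 226.0 med [ 0.6704 -0.0068  0.1056] min [ 0.66  -0.026  0.102] max [0.683 0.01  0.112] [134. 123. 109.]
scene grip z>.1 196 px 332.0 254.0 med [0.447  0.0148 0.1313] min [ 0.431 -0.002  0.102] max [0.473 0.025 0.149] [87. 69. 57.]
scene grip z>.1 211 px 283.0 270.0 med [0.4615 0.1702 0.1314] min [0.447 0.149 0.102] max [0.486 0.178 0.149] [129.  70.  97.]
side orange 22 px 264.0 210.0 med [0.4544 0.161  0.124 ] min [0.451 0.157 0.112] max [0.458 0.169 0.136] [214. 100.   8.]
side orange 17 px 272.0 239.0 med [0.4391 0.0039 0.1218] min [0.438 0.001 0.111] max [0.442 0.007 0.134] [197.  89.   3.]
side orange 23 px 279.0 269.0 med [ 0.4223 -0.1287  0.124 ] min [ 0.421 -0.132  0.108] max [ 0.424 -0.122  0.136] [232. 117.  18.]
side grip z>.1 241 px 270.0 209.0 med [0.4692 0.1523 0.1284] min [0.451 0.144 0.102] max [0.487 0.175 0.149] [115.  59.  96.]
side grip z>.1 290 px 279.0 237.0 med [ 0.4539 -0.0028  0.1286] min [ 0.436 -0.012  0.102] max [0.472 0.022 0.148] [102.  85.  71.]
side grip z>.1 360 px 286.0 268.0 med [ 0.4366 -0.1392  0.1295] min [ 0.419 -0.148  0.102] max [ 0.456 -0.117  0.149] [116.  61. 102.]
```

View pics/crop.png

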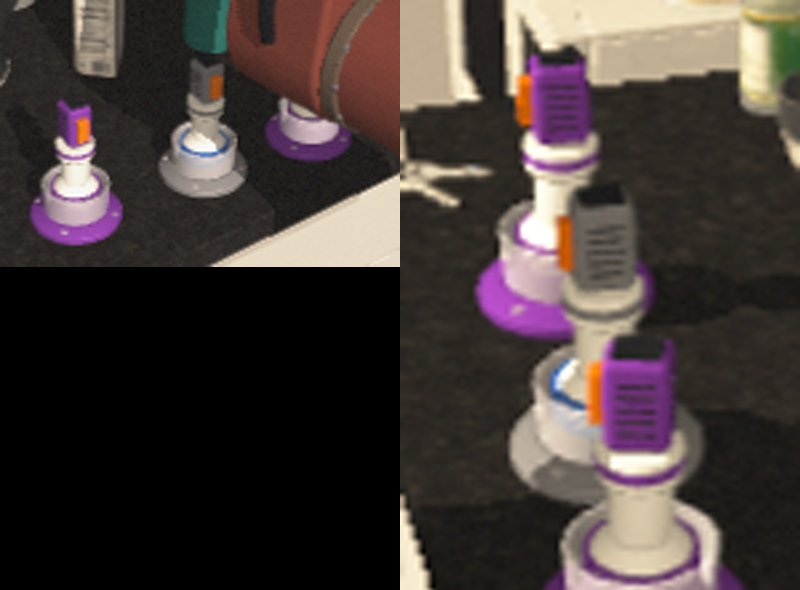

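The crop confirms it: the middle one has a grey grip, a grey foot and a blue-ringed head. Its neighbours have purple grips and feet. Next I'll fit its yaw and check clearances.

```bash
python3 - <<'E'
import cv2,numpy as np
from h import cloud
S=dict(np.load("side0.npz")); C=dict(np.load("scene0.npz"))
G=[]
for c,w,n in ((C,(310,352,235,275),"scene"),(S,(262,302,220,262),"side")):
    P,I,ok=cloud(c,*w); 
    m=ok&(P[...,2]>.136)&(P[...,2]<.147)&(abs(P[...,0]-.453)<.03)&(abs(P[...,1]-.005)<.03)
    Q=P[m][:,:2]; G.append(Q); print(n,len(Q),cv2.minAreaRect((Q*1000).astype(np.float32)))
    # side: straight -y face line
Q=np.vstack(G); print("both",cv2.minAreaRect((Q*1000).astype(np.float32)))
# least-squares 30x26 box boundary
from scipy.optimize import least_squares
def f(p):
    c,s=np.cos(p[2]),np.sin(p[2]); d=(Q-p[:2])@np.array([[c,-s],[s,c]])
    q=abs(d)-[.015,.013]; return np.where(q.max(1)>0,np.hypot(*np.maximum(q,0).T),q.max(1))
for t in (-.3,0,.3):
    r=least_squares(f,[.455,.005,t],loss="soft_l1",f_scale=.002); print(r.x.round(4),r.cost)
P,I,ok=cloud(S,360,425,215,325); m=ok&(P[...,2]>.05)&(P[...,2]<.26)&(I[...,1]>I[...,0]+25)
print("flask",P[m].min(0).round(3),P[m].max(0).round(3))
P,I,ok=cloud(S,360,385,215,280); m=ok&(P[...,2]>.05)&(P[...,2]<.13)&(I[...,1]<I[...,0]+15)
print("tea",np.percentile(P[m],[2,98],0).round(3))
E
```

```text
scene 67 ((454.0928955078125, 10.506692886352539), (37.7222785949707, 25.481199264526367), 4.6052446365356445)
side 92 ((457.3708801269531, 6.901440620422363), (30.00568389892578, 29.508878707885742), 84.92090606689453)
both ((453.42535400390625, 7.950619697570801), (31.676725387573242, 37.3367919921875), 85.6934814453125)
[ 0.4577  0.009  -0.1299] 0.0006955417975716395
[ 0.4584  0.0088 -0.0114] 0.0006911703587445034
[0.4588 0.0088 0.1326] 0.0006876325083668173
flask [ 0.629 -0.21   0.05 ] [ 0.699 -0.158  0.216]
tea [[ 0.662 -0.047  0.053]
 [ 0.761  0.14   0.128]]
```

jog_arm(
  targets=[
    [[2,4,0],0.1],
    [[4,8,0],0.2],
    [[6.5,12,0],0.3],
    [[9,16,0],0.4],
    [[11,20,0],0.5],
    [[13.5,24,0],0.6],
    [[16,28,0],0.7],
    [[18,32,0],0.8],
    [[20,36,0],0.9],
    [[22,40,0],1.0],
    [[23.5,44,0],1.1],
    [[25,48,0],1.2],
  ],
)

```text
time_s: 1.1
position: [0.4351, -0.1225, 0.2311]
ee_rot: [0.0, 0.716, 0.698, 0.0]
force: [0.9, -0.0, -0.1]
width: 0.0853
grip_force: 0.0
```

jog_arm(
  targets=[
    [[0.2,4,0],0.03],
    [[0.5,7,0],0.03],
    [[0.5,9,0],0.03],
    [[0.5,9,0],0.03],
    [[0.5,9,0],0.03],
    [[0.5,9,0],0.03],
  ],
)

```text
time_s: 1.6
position: [0.4397, -0.0348, 0.2311]
ee_rot: [0.0, 0.707, 0.707, -0.0]
force: [0.1, -0.5, -1.2]
width: 0.0854
grip_force: 0.0
```

```bash
python3 - <<'E'
from rig import bot
import cv2,numpy as np
from scipy.spatial.transform import Rotation as R
o=bot.get_obs(); c=bot.read_camera("wrist")
w=o["ee_rot"]; r=R.from_quat([w[1],w[2],w[3],w[0]]).as_matrix()
T=np.eye(4);T[:3,:3]=r;T[:3,3]=o["position"];M=T@c["tool_from_camera"]
Mi=np.linalg.inv(M); c["R"]=Mi[:3,:3];c["t"]=Mi[:3,3]
print(o["time_s"],o["position"],r.round(3),o["joint_pos"].round(2),o["force"])
print(M.round(3))
np.savez("wrist0.npz",**c)
cv2.imwrite("pics/w0.png",c["image"][...,::-1])
E
```

```text
1.6 [ 0.43969956 -0.03482671  0.23114139] [[-0.  1. -0.]
 [ 1.  0. -0.]
 [-0. -0. -1.]] [-0.38 -0.39 -0.35  1.61 -0.    1.19] [ 0.13529354 -0.47850084 -1.16445283]
[[ 1.     0.001  0.001  0.439]
 [ 0.001 -0.958 -0.286  0.038]
 [ 0.001  0.286 -0.958  0.373]
 [ 0.     0.     0.     1.   ]]
```

View pics/w0.png

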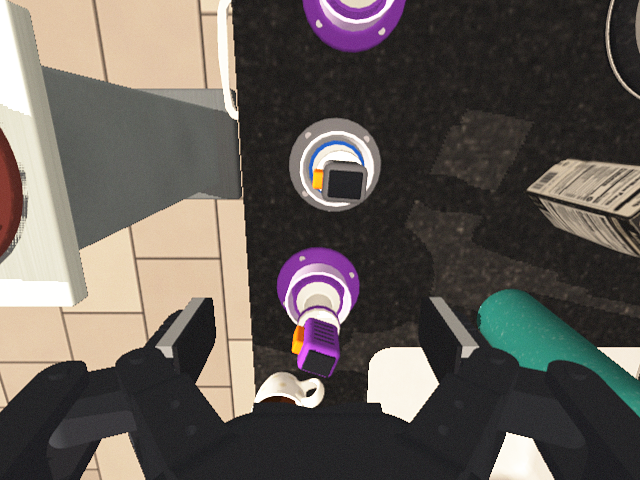

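The wrist view shows the grey brush with its grip top at (344,182) and its orange button at (318,179) on the -x side, with the yaw near zero. The purple look-alikes are at (320,300) and (350,15). Now I'll measure the top face.

```bash
python3 - <<'E'
import cv2,numpy as np
from h import cloud
c=dict(np.load("wrist0.npz"))
P,I,ok=cloud(c,280,390,110,215)
m=ok&(P[...,2]>.138)&(P[...,2]<.15); Q=(P[m]*1000).astype(np.float32)
print("top",m.sum(),np.median(Q,0),cv2.minAreaRect(Q[:,:2].copy()))
r,g,b=I[...,0],I[...,1],I[...,2]
o=ok&(r>180)&(g<190)&(b<90); q=P[o]; print("orange",o.sum(),np.median(q,0).round(4),q.min(0).round(3),q.max(0).round(3))
f=ok&(P[...,2]<.02)&(P[...,2]>.004); q=(P[f]*1000).astype(np.float32)
print("foot",f.sum(),np.median(q,0),cv2.minEnclosingCircle(q[:,:2].copy()))
E
```

```text
top 1627 [456.8523     8.038201 143.9419  ] ((457.284912109375, 7.113443374633789), (25.67705535888672, 29.880887985229492), 85.67090606689453)
orange 69 [0.4406 0.0124 0.1321] [0.436 0.003 0.118] [0.443 0.015 0.139]
foot 2749 [447.2508   25.27575   9.86007] ((457.2539367675781, 7.310437202453613), 47.852848052978516)
```

jog_arm(
  targets=[
    [[0.8,2,0],-0.04],
    [[1.8,4.2,0],-0.076],
    [[1.8,4.2,0],-0.076],
    [[1.8,4.2,-2],-0.076],
    [[1.8,4.2,-4],-0.076],
    [[1.8,4.2,-5],-0.076],
    [[1.8,4.2,-6],-0.076],
    [[1.8,4.2,-6],-0.076],
    [[1.8,4.2,-6],-0.076],
  ],
  fingers=5.4,
  newtons=20,
)

```text
time_s: 2.4
position: [0.4576, 0.007, 0.1714]
ee_rot: [-0.0, 0.734, 0.679, -0.0]
force: [0.3, -0.2, 0.6]
width: 0.0542
grip_force: 0.0
```

```bash
cat > w.py <<'E'
from rig import bot
import cv2,numpy as np,sys
from scipy.spatial.transform import Rotation as R
from h import cloud
def wrist(name=None):
    o=bot.get_obs(); c=bot.read_camera("wrist")
    w=o["ee_rot"]; T=np.eye(4);T[:3,:3]=R.from_quat([*w[1:],w[0]]).as_matrix();T[:3,3]=o["position"]
    Mi=np.linalg.inv(T@c["tool_from_camera"]); c["R"]=Mi[:3,:3];c["t"]=Mi[:3,3]
    if name: cv2.imwrite(f"pics/{name}.png",c["image"][...,::-1])
    return o,c
E
python3 - <<'E'
from w import *
o,c=wrist("w1")
a=R.from_quat([*o["ee_rot"][1:],o["ee_rot"][0]]).as_matrix()[:,1]
print(o["time_s"],o["position"],o["width"],o["force"],"yaw",np.arctan2(a[1],a[0]))
P,I,ok=cloud(c,0,640,0,480)
m=ok&(P[...,2]>.138)&(P[...,2]<.15)&(np.hypot(P[...,0]-.457,P[...,1]-.007)<.025); Q=(P[m]*1000).astype(np.float32)
print("top",m.sum(),np.median(Q,0),cv2.minAreaRect(Q[:,:2].copy()))
E
```

```text
2.4 [0.45757646 0.00704056 0.17140881] 0.05421330482077473 [ 0.31399888 -0.15897356  0.61930402] yaw -0.07672014187469245
top 2310 [457.448      9.808409 144.02101 ] ((457.3276672363281, 7.944183826446533), (25.00299644470215, 29.72037124633789), 86.85723876953125)
```

View pics/w1.png

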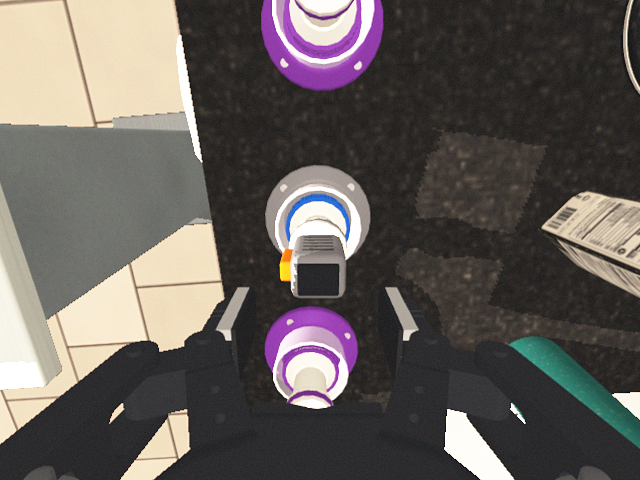

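The wrist view shows the grip at (318,270), midway between the pads at (235,315) and (398,315), with its sides parallel to them and the button at (286,265). I'll descend.

jog_arm(
  targets=[
    [[0,0,-1.5],0.02],
    [[0,0,-3],0.02],
    [[0,0,-4.5],0.02],
    [[0,0,-6],0.02],
    [[0,0,-6.8],0.02],
    [[0,0,-6.8],0.02],
    [[0,0,-6.8],0.02],
  ],
)

```text
time_s: 3.03
position: [0.458, 0.0074, 0.1041]
ee_rot: [0.0, 0.727, 0.687, 0.0]
force: [0.6, -0.5, 0.5]
width: 0.0544
grip_force: 0.0
```

jog_arm(
  targets=[
    [[0,0,0],0],
    [[0,0,0],0],
    [[0,0,0],0],
    [[0,0,0],0],
  ],
  fingers=3.4,
  newtons=20,
)

```text
time_s: 3.37
position: [0.4578, 0.0074, 0.1039]
ee_rot: [0.0, 0.727, 0.687, 0.0]
force: [-1.7, 0.3, 1.5]
width: 0.0338
grip_force: 1.2
```

jog_arm(
  targets=[
    [[0,0,0],0],
    [[0,0,0],0],
    [[0,0,0],0],
    [[0,0,0],0],
  ],
  fingers=3.05,
  newtons=20,
)

```text
time_s: 3.7
position: [0.4581, 0.0074, 0.1038]
ee_rot: [0.0, 0.727, 0.687, 0.0]
force: [-1.0, -0.2, 6.8]
width: 0.0306
grip_force: 5.0
```

jog_arm(
  targets=[
    [[0,0,0.05],0],
    [[0,0,0.05],0],
    [[0,0,0.05],0],
    [[0,0,0.05],0],
  ],
  fingers=2.9,
  newtons=20,
)

```text
time_s: 4.03
position: [0.4581, 0.0074, 0.1039]
ee_rot: [0.0, 0.727, 0.687, 0.0]
force: [1.4, 0.5, 1.5]
width: 0.03
grip_force: 20.3
```

jog_arm(
  targets=[
    [[0,0,0],0],
    [[0,0,0],0],
    [[0,0,0],0],
  ],
  fingers=2.97,
)

```text
time_s: 4.28
position: [0.4581, 0.0074, 0.104]
ee_rot: [0.0, 0.727, 0.687, 0.0]
force: [3.4, -0.1, 1.7]
width: 0.0302
grip_force: 20.5
```

jog_arm(
  targets=[
    [[0,0,0],0],
    [[0,0,0],0],
    [[0,0,0],0],
  ],
  fingers=3.0,
)

```text
time_s: 4.53
position: [0.458, 0.0074, 0.1039]
ee_rot: [0.0, 0.727, 0.687, 0.0]
force: [4.8, -1.0, 1.7]
width: 0.0302
grip_force: 19.2
```

jog_arm(
  targets=[
    [[0,0,0],0],
    [[0,0,0],0],
    [[0,0,0],0],
  ],
  fingers=3.02,
)

```text
time_s: 4.78
position: [0.458, 0.0074, 0.1039]
ee_rot: [0.0, 0.727, 0.687, 0.0]
force: [5.0, -0.4, 1.3]
width: 0.0301
grip_force: 14.4
```

jog_arm(
  targets=[
    [[0,0,0.1],0],
    [[0,0,0.3],0],
    [[0,0,0.5],0],
    [[0,0,0.7],0],
    [[0,0,0.9],0],
    [[0,0,1.1],0],
    [[0,0,1.3],0],
    [[0,0,1.5],0],
    [[0,0,1.5],0],
  ],
)

```text
time_s: 5.53
position: [0.4579, 0.0074, 0.1187]
ee_rot: [0.0, 0.727, 0.687, 0.0]
force: [6.9, -1.0, -2.9]
width: 0.0306
grip_force: 14.4
```

jog_arm(
  targets=[
    [[0,0,0.2],0],
    [[0,0,0.4],0],
    [[0,0,0.6],0],
    [[0,0,0.8],0],
    [[0,0,1.0],0],
    [[0,0,1.2],0],
    [[0,0,1.4],0],
    [[0,0,1.6],0],
    [[0,0,1.8],0],
    [[0,0,2.0],0],
    [[0,0,2.2],0],
    [[0,0,2.4],0],
  ],
)

```text
time_s: 6.53
position: [0.4577, 0.0074, 0.1423]
ee_rot: [-0.0, 0.727, 0.687, -0.0]
force: [6.4, -0.5, -3.2]
width: 0.0302
grip_force: 14.2
```

```bash
python3 - <<'E'
from w import *
o=bot.get_obs();print(o["time_s"],o["position"],o["force"],o["grip_force"])
S=bot.read_camera("side"); cv2.imwrite("pics/s1.png",cv2.resize(S["image"][150:330,200:380,::-1],(540,540)))
P,I,ok=cloud(S,240,320,180,280); r,g,b=I[...,0],I[...,1],I[...,2]
m=ok&(r>150)&(g<150)&(b<60)&(abs(P[...,1])<.05); print(m.sum(),np.median(P[m],0) if m.any() else 0)
E
```

```text
6.5333 [0.45774847 0.0074497  0.14231079] [ 6.4256255  -0.47454123 -3.15262952] 14.188156127929688
0 0
```

View pics/s1.png

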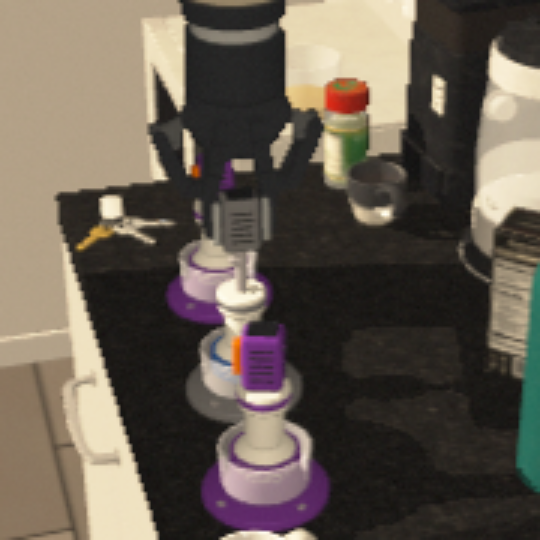

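The grip (240,220 in the crop) is between the fingers and well clear of the collar (240,290), with the thin tube visible between them. I'll go on past the first stop.

jog_arm(
  targets=[
    [[0,0,0.1],0],
    [[0,0,0.2],0],
    [[0,0,0.3],0],
    [[0,0,0.4],0],
    [[0,0,0.5],0],
    [[0,0,0.6],0],
    [[0,0,0.8],0],
    [[0,0,1.0],0],
    [[0,0,1.2],0],
    [[0,0,1.4],0],
    [[0,0,1.6],0],
    [[0,0,1.8],0],
  ],
)

```text
time_s: 7.58
position: [0.4577, 0.0075, 0.1599]
ee_rot: [-0.0, 0.727, 0.687, -0.0]
force: [7.9, -1.1, -6.7]
width: 0.0304
grip_force: 14.2
```

Pull is now about 7 N, as expected for the middle tube. 56 mm is drawn so far.

jog_arm(
  targets=[
    [[0,0,0.2],0],
    [[0,0,0.4],0],
    [[0,0,0.6],0],
    [[0,0,0.8],0],
    [[0,0,1.0],0],
    [[0,0,1.2],0],
    [[0,0,1.4],0],
    [[0,0,1.6],0],
    [[0,0,1.8],0],
    [[0,0,2.0],0],
    [[0,0,2.15],0],
    [[0,0,2.25],0],
  ],
)

```text
time_s: 8.58
position: [0.4577, 0.0075, 0.1824]
ee_rot: [-0.0, 0.727, 0.687, -0.0]
force: [7.4, -1.2, -6.6]
width: 0.0305
grip_force: 14.2
```

jog_arm(
  targets=[
    [[0,0,0.05],0],
    [[0,0,0.1],0],
    [[0,0,0.12],0],
    [[0,0,0.12],0],
  ],
)

```text
time_s: 8.92
position: [0.4577, 0.0075, 0.1835]
ee_rot: [-0.0, 0.727, 0.687, -0.0]
force: [7.0, -0.8, -6.1]
width: 0.0301
grip_force: 14.2
```

jog_arm(
  targets=[
    [[0,0,0.05],0],
    [[0,0,0.08],0],
    [[0,0,0.08],0],
    [[0,0,0.08],0],
  ],
)

```text
time_s: 9.25
position: [0.4577, 0.0075, 0.1842]
ee_rot: [-0.0, 0.727, 0.687, -0.0]
force: [7.4, -0.7, -6.3]
width: 0.0302
grip_force: 14.2
```

```bash
python3 - <<'E'
from w import *
o=bot.get_obs();print(o["time_s"],o["position"],o["force"],o["grip_force"])
S=bot.read_camera("side"); cv2.imwrite("pics/s2.png",cv2.resize(S["image"][180:270,235:325,::-1],(540,540)))
v,u=180,270
P,I,ok=cloud(S,235,325,150,280)
for z0 in range(150,240,4):
    m=ok&(abs(P[...,2]*1000-z0)<2)&(abs(P[...,0]-.457)<.014)&(abs(P[...,1]+.004)<.006)
    print(z0,m.sum(),I[m].mean(0).round() if m.any() else "",end="; ")
E
```

```text
9.25 [0.45769698 0.00746483 0.18418348] [ 7.42304251 -0.70683381 -6.33763361] 14.191873222589493
150 0 ; 154 0 ; 158 1 [139. 127. 114.]; 162 1 [141. 129. 116.]; 166 3 [128. 114. 107.]; 170 0 ; 174 0 ; 178 2 [66. 61. 55.]; 182 11 [91. 85. 79.]; 186 21 [94. 88. 81.]; 190 16 [84. 79. 72.]; 194 22 [84. 78. 72.]; 198 17 [89. 83. 76.]; 202 18 [83. 77. 71.]; 206 19 [86. 81. 74.]; 210 21 [88. 82. 75.]; 214 19 [85. 79. 73.]; 218 20 [97. 91. 83.]; 222 23 [97. 91. 83.]; 226 18 [53. 50. 47.]; 230 0 ; 234 0 ; 238 0 ;
```

View pics/s2.png

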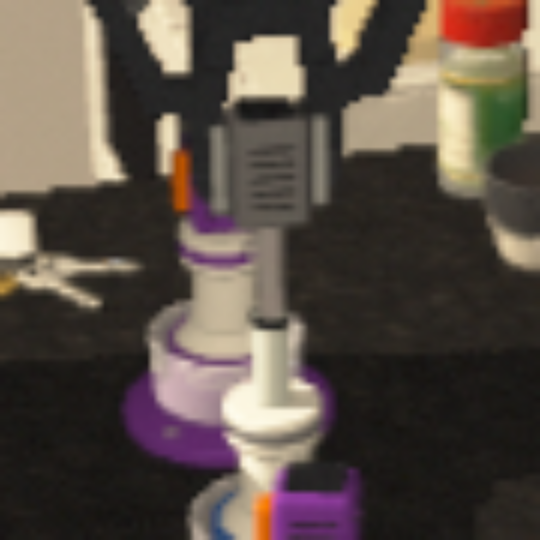

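The grip (270,165) is still between the pads with both tube stages out, and its centre is at about 0.20 m. I'll ease up until the pull shows the end stop.

jog_arm(
  targets=[
    [[0,0,0.04],0],
    [[0,0,0.08],0],
    [[0,0,0.08],0],
    [[0,0,0.08],0],
  ],
)

```text
time_s: 9.63
position: [0.4575, 0.0075, 0.1843]
ee_rot: [-0.001, 0.727, 0.687, -0.0]
force: [9.4, -1.5, -12.5]
width: 0.0302
grip_force: 14.1
```

The pull rose to 12.5 N and the height stalled, so this is the second stop. I'll ease slightly and settle.

jog_arm(
  targets=[
    [[0,0,-0.03],0],
    [[0,0,-0.03],0],
    [[0,0,-0.03],0],
    [[0,0,-0.03],0],
    [[0,0,-0.03],0],
    [[0,0,-0.03],0],
  ],
)

```text
time_s: 10.13
position: [0.4576, 0.0075, 0.1842]
ee_rot: [-0.001, 0.727, 0.687, -0.0]
force: [8.9, -1.6, -9.2]
width: 0.0307
grip_force: 14.0
```

```bash
python3 -c "
from rig import bot
print(bot.sign_off())"
```

```text
the job is handed in; nothing more can be done
None
```

I drew the grey brush's grip out past the first stop to the second and handed the job in still holding it there, at about 14 N a finger; while I was settling the grip it briefly reached about 20 N, and the sign-off gave no verdict.

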